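# Seat a fresh filter cell on the counter water filter and hold it home

### The job

Pick up the fresh filter cell (white knurled collar with a teal top) and set it upright over the steel spigot of the water filter; turn it until its hidden keyways drop over the spigot's pins, then push it fully home against the springy seal. Finish while still gripping the cell and keeping it pushed home: it springs back up if let go. Leave everything else on the counter where it stands.

Things in the scene. Friction and masses are not known exactly. Their poses are not given: they have to be found in the camera images.
- cell: Filter cell, 0.14 to 0.28 kg: round knurled white collar, 54 mm outer diameter, 50 mm tall, closed teal top, standing upright, open side down, on the counter. Origin: centre of its underside; z up along its axis. Grip it across the diameter from above, about 32 mm above its underside
- bore_end (a point): Blind end of the cell's bore, on its axis 40 mm above its underside. The bore is 30 mm wide, with four straight keyways along its whole length at 90 degree spacing, 10.5 mm wide, reaching 22.5 mm from the axis. They open only underneath: the outside has no mark of them and their angle to the cell's x axis is not given, so find them by turning
- filter_base: Countertop water filter, fixed, its place and yaw vary: white housing 140 x 240 mm, 64 mm tall, with a grey round shoulder carrying a steel spigot, and a thin steel spout up to 127 mm above the counter. Origin on the counter under the spigot axis; the housing reaches 70 mm to its +x and -x, 80 mm to +y, 160 mm to -y; the spout stands 135 mm to -y
- port (a point): Point on the spigot axis level with the grey shoulder's top, 70 mm above the counter; axes as the filter base. The upright spigot rises from here: 27 mm in diameter, 32 mm tall, its last 9 mm tapering to 16 mm. Fully home, the cell's underside is at this point
- pins (a point): Point on the spigot axis level with the tops of its four brass pins, 20 mm above the port point. Pins lie along this point's +x, +y, -x, -y, reach 19.5 mm from the axis, are 6 mm wide and 8 mm tall. A cell whose keyways miss the pins stops with its underside here; it drops past within about 7 degrees of alignment (less off centre), so at most 90 degrees of turning finds it, then goes down freely 14 mm to the seal
- seal (a joint): Springy black seal ring, 47 mm in diameter, around the foot of the spigot. Value: how far it is pushed down (m), 0 at rest (top face 6 mm above the shoulder), 0.006 with the cell fully home. It pushes back with 4.5 N at first and 9.9 N fully down, more than the cell's weight, so the cell rises if not held down
- salt_pot: Bystander: small open terracotta pot, 52 mm wide at the rim, 50 mm tall, at least 100 mm nearer the robot or farther from it than the cell; origin under its centre
- bowl_big: Bystander: steel mixing bowl, 200 mm wide, 75 mm tall; origin under its centre
- bowl_small: Bystander: steel mixing bowl, 160 mm wide, 70 mm tall, standing in the big one; origin under its centre
- spoon_rest: Bystander: white ceramic spoon rest, a dish 100 mm wide, 18 mm tall with a tab reaching 110 mm to its -x; origin under the dish's centre
- scoop: Bystander: teal plastic scoop, pan 75 x 58 x 34 mm with a handle reaching 126 mm to its -x; origin under the pan's centre
- soap: Bystander: green soap bottle, 64 mm wide, 170 mm tall; origin under its centre
- oat_jar: Bystander: glass jar with lid, 90 mm wide, 140 mm tall; origin under its centre

How it is judged:
By the outcome, as a careful person would: the job done as asked, in the order asked, and still so for the second after the job is handed in, while the arm keeps its last pose, push and grip.
It also fails if it takes over 48 s, if anything falls off the work surface, if the arm or the gripper's body presses on something with over 40 N, if the wrist force passes 120 N, or if a joint passes its speed limit or range.

### The arm

A 6-joint arm with a two-finger parallel gripper is mounted at the origin on the work surface. World frame = base frame: x ahead of the robot, y to its left, z up, the work surface at z = 0. Lengths are in m, angles in rad, forces in N, time in s.
With the tool pointing down it reaches from about 0.4 to 0.825 m from the base axis. Payload 7 kg.
Tool frame: the origin (TCP) lies at the very end of the fingers, on their centre line; the grasp point (between the pads) lies 19 mm behind it (arm.grip_point_offset is the distance from the TCP to the grasp point, in m); z points along the fingers, y is the line along which they close (so a half turn about z gives the same grasp; the last joint's range is limited). The gripper opens to 88 mm and grips with 3 to 60 N. Pads are 19 mm wide; open, the fingers measure 130 mm over their backs; the gripper's body (78 mm by 193 mm) begins 47 mm behind the grasp point.
Start: joints at [-0.941, 0.359, 0.012, 0, -1.224, -0.288], TCP at [0.226, -0.636, 0.191] pointing down, gripper open.
Joint ranges: [-3.07, 3.07], [-1.43, 2.12], [-1.02, 1.25], [-3.03, 1.67], [-3.05, -0], [-3.03, 3.03]. Speed limits (rad/s): [2.39, 2.39, 3.01, 3.14, 3.14, 3.14].

### API

Orientations are given as [roll, pitch, yaw] about the fixed x, y, z axes, in that order (R = Rz(yaw) Ry(pitch) Rx(roll)).
In Python, from station import arm, cams gives the robot as it stands.
- The arm moves only by the shell command python3 -m handwheel 'ROWS' [FORCE]. ROWS is JSON, a list that holds one entry, the list of rows, each a list of 7 numbers: the shift along the tool's x, y, z normalised to -1 to 1, where 1 is 0.08 m, then the turn, a rotation vector about the tool's x, y, z normalised to -1 to 1, where 1 is 0.5 rad, then the closure in counts, from 0 (fully open) to 255 (shut). In form: [[[x, y, z, wx, wy, wz, hand], ...]]. A call has 1 to 5 rows; each row is the pose to reach, as a shift and turn from the pose commanded when the call began, along the tool's axes at that moment; what a row does not reach only later rows make up. A row lasts 1/8 s, in which the tool goes at most 62.5 mm and 10.7 degrees, less where a joint would pass 70% of its speed; a pose out of reach is approached as far as the arm can. A call with a number of a shift or a turn outside -1 to 1 is refused whole. A call with a gripper value outside its range is refused whole. The fingers move at their own pace and stop on an object; FORCE is the grip in N (left out, the last holds). Time passes only in rows, so rows that repeat a pose let the fingers close. It gives the time, the measured TCP pose, the force, the opening and the grip force at its end, in the units of the state.
- arm.get_state(): the state, without advancing time (a new reading comes with each control period).
- cams.grab_frame(name): name is "side" or "top" or "wrist"; returns the picture (480x640x3 uint8, blue, green, red); there is no depth.
- cams.camera_info(name): a dict with "camera_matrix" (3x3 intrinsics, pixels), "dist_coeffs" ([k1, k2, p1, p2, k3] as OpenCV has them; the pictures are not rectified), "R" (3x3) and "t" (3): a world point X has camera coordinates R X + t; the wrist camera has in their place "hand_eye" (4x4, takes a point from camera to tool coordinates, whose origin is the TCP and whose axes are the flange's). Camera axes: x right, y down, z forward; pixel columns grow to the right and rows downward; lengths in m; the calibration is good to about 2 mm. A picture is of the moment at which its call begins: read the wrist's pose just before it. camera_info takes no time and is no camera call.
- arm.job_done(): hands the job in; it is judged then, once.
The state is a dict: "t": time; "q": joint angles; "qd": joint speeds; "joint_efforts": joint torques, N m; "eef_pos": TCP position; "ee_rot": TCP orientation; "force": force on the tool from outside, world axes, zero at the start; "moment": the same for the moment, N m; "width": finger opening in m; "gripper_force": force on a finger pad.
Only numpy, scipy, OpenCV 4.12 (cv2) and the standard library are available. Lean on these libraries where they do the work, as an engineer would, in place of code of your own. Each camera call takes 0.05 s, during which the arm holds its last target. There are 200 camera calls.

## Working session

There is one attempt and no reset: what is moved stays moved. The work goes in short steps, Python scripts to look and compute and a shell command to move; the robot and the scene stay as the last step left them, time stands still between calls to the robot, and variables do not carry over. Pictures are saved under pics/ and viewed, at most 10 in all, crops included, and the job is handed in when it is done.

```bash
ls; mkdir -p pics; python3 - <<'E'
from station import arm,cams
import cv2,json,numpy as np
s=arm.get_state();print(s)
for n in("top","side"):
    im=cams.grab_frame(n);cv2.imwrite(f"pics/{n}0.png",im)
for n in("top","side","wrist"):
    print(n,cams.camera_info(n))
E
```

```text
pics
{'t': 0.0, 'q': array([-9.40887599e-01,  3.59381877e-01,  1.10608518e-02, -3.75416864e-04,
       -1.22410258e+00, -2.88109437e-01]), 'qd': array([ 1.05679850e-03,  6.98809087e-04,  1.21101791e-03, -7.77157192e-04,
       -4.25606441e-06,  1.29600805e-03]), 'joint_efforts': array([-1.64651410e-03, -5.82718956e+01,  2.93042958e+01,  6.99677020e+00,
        6.79421137e-03, -1.34868901e-04]), 'eef_pos': array([ 0.22604618, -0.63543731,  0.19022229]), 'ee_rot': array([ 3.13993216e+00, -1.24052413e-04, -2.79992111e+00]), 'force': array([-0.36435303,  0.16920357,  0.20136554]), 'moment': array([0.06007862, 0.04213735, 0.03518019]), 'gripper_force': 0.0, 'width': 0.08782853259419877}
top {'camera_matrix': array([[446.42207774,   0.        , 324.3105783 ],
       [  0.        , 446.42207774, 240.12787025],
       [  0.        ,   0.        ,   1.        ]]), 'dist_coeffs': array([-0.02941488,  0.        ,  0.        ,  0.        ,  0.        ]), 'R': array([[-0.01091231, -0.99973384, -0.02032678],
       [-0.99357031,  0.01313145, -0.11245267],
       [ 0.11268966,  0.01896897, -0.99344
[... 445 characters left out ...]
-0.61489808, -0.73594007]]), 't': array([0.49573918, 0.21904802, 1.24492494])}
wrist {'camera_matrix': array([[332.86670738,   0.        , 323.98960306],
       [  0.        , 332.86670738, 240.50680752],
       [  0.        ,   0.        ,   1.        ]]), 'dist_coeffs': array([-0.00095707,  0.        ,  0.        ,  0.        ,  0.        ]), 'hand_eye': array([[-9.30527912e-04, -9.54564674e-01, -2.98002379e-01,
         8.19669220e-02],
       [ 9.99997757e-01, -1.45521686e-03,  1.53882254e-03,
        -1.06341795e-03],
       [-1.90256372e-03, -2.98000279e-01,  9.54563887e-01,
        -1.94819472e-01],
       [ 0.00000000e+00,  0.00000000e+00,  0.00000000e+00,
         1.00000000e+00]])}
```

View pics/top0.png

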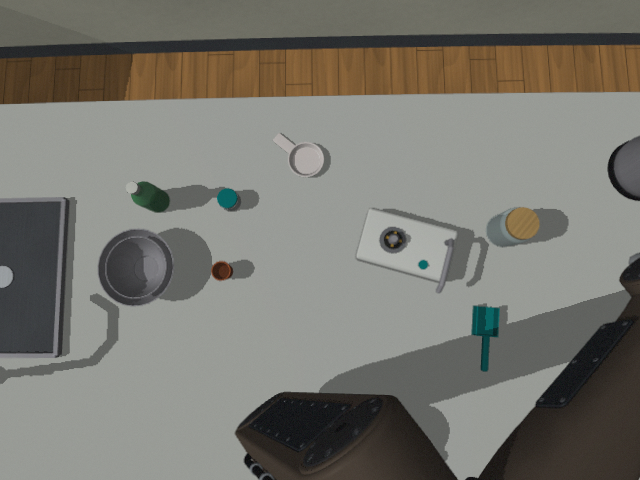

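View pics/side0.png

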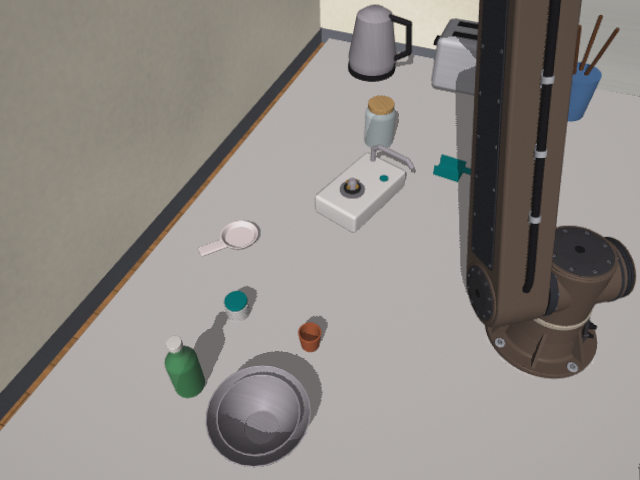

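The top view shows the cell's teal lid near (228,197), the pot near (222,271), and the spigot near (393,239) on a housing with corners near (370,208), (457,240), (441,282) and (357,260). The side view shows the cell near (236,302) and the spigot tip near (352,184).

```bash
cat >h.py <<'E'
import cv2,numpy as np
from station import arm,cams
from scipy.spatial.transform import Rotation as Ro
def ray(n,uv,st=None):
    c=cams.camera_info(n);p=cv2.undistortPoints(np.float64(uv).reshape(1,1,2),c["camera_matrix"],c["dist_coeffs"])[0,0]
    d=np.r_[p,1]
    if n=="wrist":
        H=c["hand_eye"];R=Ro.from_euler("xyz",st["ee_rot"]).as_matrix()
        return R@H[:3,3]+st["eef_pos"],R@H[:3,:3]@d
    return -c["R"].T@c["t"],c["R"].T@d
def plane(n,uv,z,st=None):
    o,d=ray(n,uv,st);return o+d*(z-o[2])/d[2]
def tri(rs):
    A=0;b=0
    for o,d in rs:
        d=d/np.linalg.norm(d);P=np.eye(3)-np.outer(d,d);A=A+P;b=b+P@o
    return np.linalg.solve(A,b)
def blobs(m,amin=60):
    n,l,s,c=cv2.connectedComponentsWithStats(m.astype(np.uint8))
    return [(c[i].round(1),s[i,:5].tolist()) for i in range(1,n) if s[i,4]>amin]
E
python3 - <<'E'
from h import *
T=cv2.imread("pics/top0.png");S=cv2.imread("pics/side0.png")
def teal(im):
    h=cv2.cvtColor(im,cv2.COLOR_BGR2HSV);return (abs(h[...,0].astype(int)-90)<12)&(h[...,1]>120)&(h[...,2]>60)
bt,bs=blobs(teal(T)),blobs(teal(S));print(bt,bs)
w=(T.min(2)>185);print(blobs(w,800))
m=np.zeros(T.shape[:2],np.uint8);m[195:290,345:465]=w[195:290,345:465]
c=max(cv2.findContours(m,0,2)[0],key=cv2.contourArea);h=cv2.minAreaRect(cv2.convexHull(c));b=cv2.boxPoints(h);print(b)
for p in b: print(plane("top",p,.064).round(4))
ct=min(bt,key=lambda q:np.hypot(*(q[0]-[228,197])))[0];cs=min(bs,key=lambda q:np.hypot(*(q[0]-[236,301])))[0]
print("cell",tri([ray("top",ct),ray("side",cs)]),plane("top",ct,.05),plane("side",cs,.05))
for p in[(393,240)]:print("sp",plane("top",p,.07))
print("pot",plane("top",(222,271),.05),"soap",plane("top",(152,197),.1))
a=cv2.resize(T[200:290,350:470],None,fx=5,fy=5,interpolation=2);a2=cv2.resize(S[140:235,300:420],None,fx=5,fy=5,interpolation=2)
cv2.imwrite("pics/crop1.png",np.hstack([cv2.resize(a,(400,300)),cv2.resize(a2,(400,317))[:300]]))
E
```

```text
[(array([226.7, 197.8]), [217, 189, 20, 19, 303]), (array([484.9, 327.1]), [472, 306, 28, 65, 867])] [(array([450.2, 168. ]), [433, 155, 37, 27, 565]), (array([235.5, 300.6]), [225, 291, 22, 20, 351])]
[]Traceback (most recent call last):
  File "<stdin>", line 8, in <module>
ValueError: max() iterable argument is empty
```

```bash
python3 - <<'E'
from h import *
T=cv2.imread("pics/top0.png");S=cv2.imread("pics/side0.png")
print(T[225,370],T[205,350],T[239,430],T[300,400])
g=cv2.cvtColor(T,cv2.COLOR_BGR2GRAY).astype(int)
thr=(int(g[225:235,368:376].mean())+int(g[203:207,346:354].mean()))/2
m=np.zeros(g.shape,np.uint8);m[195:290,345:465]=(g>thr)[195:290,345:465]
c=max(cv2.findContours(m,0,2)[0],key=cv2.contourArea);b=cv2.boxPoints(cv2.minAreaRect(c));print(thr,b)
for p in b: print(plane("top",p,.064).round(4))
ct=[226.7,197.8];cs=[235.5,300.6]
print("cell",tri([ray("top",ct),ray("side",cs)]),plane("top",ct,.05),plane("side",cs,.05))
print("sp",plane("top",(393,240),.07),plane("side",(352,186),.1))
print("pot",plane("top",(222,271),.05),"soap",plane("top",(152,197),.1))
a=cv2.resize(T[200:290,350:470],(400,300),interpolation=2);a2=cv2.resize(S[140:230,300:420],(400,300),interpolation=2)
cv2.imwrite("pics/crop1.png",np.hstack([a,a2]))
E
```

```text
[170 174 171] [153 156 154] [168 172 170] [150 155 152]
163.0 [[355.6064  256.6149 ]
 [368.85092 208.68248]
 [454.97287 232.47934]
 [441.72836 280.41174]]
[ 0.4868 -0.1128  0.064 ]
[ 0.6098 -0.1491  0.064 ]
[ 0.5452 -0.3672  0.064 ]
[ 0.4239 -0.3286  0.064 ]
cell [0.64666684 0.22188355 0.05028666] [0.64697243 0.22204124 0.05      ] [0.64654067 0.22168406 0.05      ]
sp [ 0.52730888 -0.2079749   0.07      ] [ 0.52116285 -0.18780986  0.1       ]
pot [0.45483215 0.23157641 0.05      ] soap [0.64155933 0.40078504 0.1       ]
```

View pics/crop1.png

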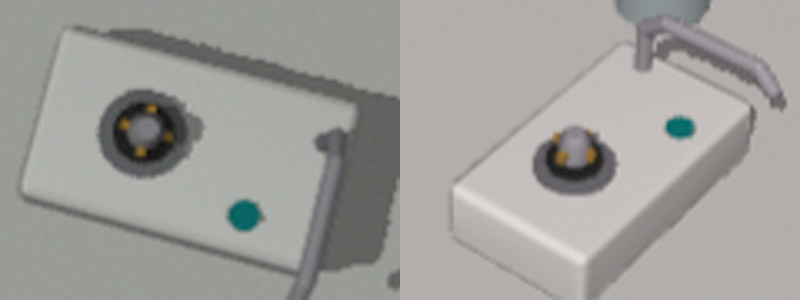

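The two-view fix puts the cell's top at z = 0.050, as it should be. The spigot found from the shoulder circle agrees with the housing outline to about 1 mm: (0.527, -0.208), yaw about -0.285. Next I'll lift and cross over to the cell.

```bash
H="python3 -m handwheel"
$H '[[[0,0,-0.8,0,0,0,0],[0,0,-0.8,0,0,0,0]]]'
$H '[[[-0.95,0.93,0,0,0,0,0],[-0.95,0.93,0,0,0,0,0]]]'
$H '[[[-0.95,0.93,0,0,0,0,0],[-0.95,0.93,0,0,0,0,0]]]'
$H '[[[-0.95,0.93,0,0,0,0,0],[-0.95,0.93,0,0,0,0,0]]]'
$H '[[[-0.95,0.93,0,0,0,0,0],[-0.95,0.93,0,0,0,0,0]]]'
```

```text
t: 0.35
eef_pos: [0.227, -0.6383, 0.2605]
ee_rot: [-3.133, 0.0, -2.799]
force: [-0.4, -0.6, -0.3]
width: 0.0878
gripper_force: 0.0
t: 0.6
eef_pos: [0.2732, -0.5388, 0.2546]
ee_rot: [3.141, 0.0, -2.801]
force: [0.3, 0.3, -0.4]
width: 0.0877
gripper_force: 0.0
t: 0.85
eef_pos: [0.3201, -0.4427, 0.255]
ee_rot: [3.142, 0.0, -2.799]
force: [0.8, -0.3, 0.1]
width: 0.0874
gripper_force: 0.0
t: 1.1
eef_pos: [0.3668, -0.3472, 0.2551]
ee_rot: [-3.142, 0.001, -2.799]
force: [1.2, -0.3, 0.8]
width: 0.0876
gripper_force: 0.0
t: 1.35
eef_pos: [0.4134, -0.2516, 0.2551]
ee_rot: [-3.142, 0.001, -2.799]
force: [0.7, -0.1, 1.0]
width: 0.0883
gripper_force: 0.0
```

```bash
H="python3 -m handwheel"
python3 - <<'E'
from h import *
import pickle
s=arm.get_state();im=cams.grab_frame("wrist");cv2.imwrite("pics/w1.png",im);pickle.dump(s,open("w1.pkl","wb"))
E
$H '[[[-0.95,0.93,0,0,0,0,0],[-0.95,0.93,0,0,0,0,0]]]' >/dev/null
$H '[[[-0.95,0.93,0,0,0,0,0],[-0.95,0.93,0,0,0,0,0]]]' >/dev/null
$H '[[[-0.95,0.93,0,0,0,0,0],[-0.95,0.93,0,0,0,0,0]]]' >/dev/null
$H '[[[-0.95,0.93,0,0,0,0,0],[-0.95,0.93,0,0,0,0,0],[-0.95,0.93,0,0,0,0,0]]]'
python3 - <<'E'
from h import *
import pickle
s=arm.get_state();im=cams.grab_frame("wrist");cv2.imwrite("pics/w2.png",im);pickle.dump(s,open("w2.pkl","wb"))
cv2.imwrite("pics/w12.png",np.vstack([cv2.resize(cv2.imread("pics/w1.png"),(400,300)),cv2.resize(im,(400,300))]))
h=cv2.cvtColor(im,cv2.COLOR_BGR2HSV);m=(abs(h[...,0].astype(int)-90)<12)&(h[...,1]>120)&(h[...,2]>60)
for c,a in blobs(m,200):print(c,a,plane("wrist",c,.05,s))
print(s["eef_pos"],s["ee_rot"],s["q"])
E
```

```text
t: 2.52
eef_pos: [0.6001, 0.1311, 0.2534]
ee_rot: [-3.142, -0.002, -2.797]
force: [0.0, -0.7, 0.2]
width: 0.0876
gripper_force: 0.0
[376.3 264.6] [357, 246, 39, 38, 1145] [0.6476515  0.21894301 0.05      ]
[0.60012896 0.13112872 0.25344903] [-3.14152235e+00 -1.99167841e-03 -2.79722755e+00] [ 5.32446124e-01  2.28171325e-01 -2.88782333e-02 -3.13474016e-04
 -1.31571648e+00 -1.75879788e+00]
```

View pics/w12.png

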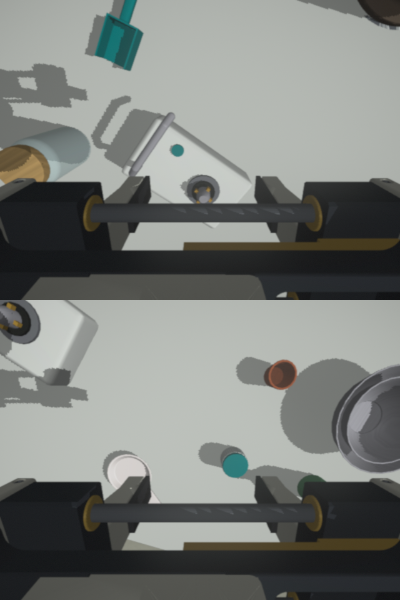

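The wrist view shows the cell's teal top at (376,265), giving (0.648, 0.219). That is within 3 mm of the fixed cameras, so I'll go over it and lower to z = 0.12.

```bash
H="python3 -m handwheel"
$H '[[[-0.93,0.85,0,0,0,0,0],[-0.93,0.85,0.4,0,0,0,0],[-0.93,0.85,1,0,0,0,0]]]' >/dev/null
$H '[[[0,0,0.65,0,0,0,0],[0,0,0.65,0,0,0,0],[0,0,0.65,0,0,0,0]]]'
python3 - <<'E'
from h import *
s=arm.get_state();im=cams.grab_frame("wrist");cv2.imwrite("pics/w3.png",im)
h=cv2.cvtColor(im,cv2.COLOR_BGR2HSV);m=(abs(h[...,0].astype(int)-90)<12)&(h[...,1]>120)&(h[...,2]>60)
R=Ro.from_euler("xyz",s["ee_rot"]).as_matrix()
for c,a in blobs(m,200):
    p=plane("wrist",c,.05,s);print(c,a,p,R.T@(p-s["eef_pos"]),R.T@([.6467,.2219,.05]-s["eef_pos"]))
# spigot from w1
import pickle
s=pickle.load(open("w1.pkl","rb"));im=cv2.imread("pics/w1.png");cv2.imwrite("pics/w1c.png",cv2.resize(im[250:370,260:400],None,fx=4,fy=4,interpolation=2))
E
```

```text
t: 3.32
eef_pos: [0.6481, 0.2173, 0.1256]
ee_rot: [-3.141, 0.003, -2.8]
force: [0.3, 0.2, 1.3]
width: 0.0875
gripper_force: 0.0
[326.9 237.2] [297, 209, 60, 58, 2758] [0.64727415 0.21889674 0.05      ] [0.00046133 0.0018416  0.07564463] [-3.61473403e-06  4.86369282e-03  7.56447102e-02]
```

View pics/w1c.png

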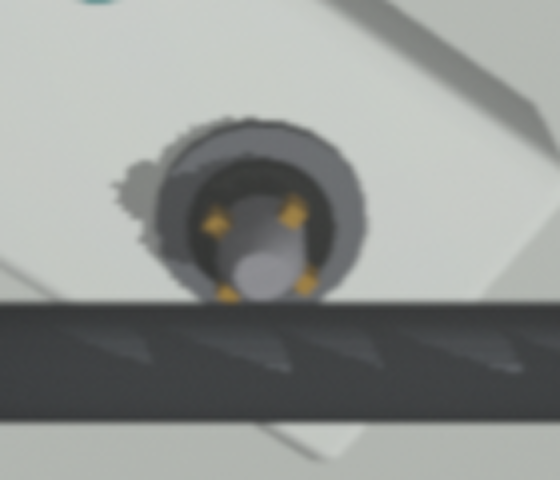

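The wrist view of the spigot shows its tip at about (325.5,319), with four brass pins around it. The cell sits within 2–4 mm of the tool axis, so I'll lower and grip.

```bash
H="python3 -m handwheel"
$H '[[[0,0.04,0.5,0,0,0,0],[0,0.04,1,0,0,0,0]]]' >/dev/null
$H '[[[0,0,0.2,0,0,0,0],[0,0,0.4,0,0,0,0],[0,0,0.41,0,0,0,0]]]'
$H '[[[0,0,0,0,0,0,255],[0,0,0,0,0,0,255],[0,0,0,0,0,0,255],[0,0,0,0,0,0,255],[0,0,0,0,0,0,255]]]' 35
python3 - <<'E'
from h import *
import pickle
s=pickle.load(open("w1.pkl","rb"))
print(plane("wrist",(325.5,318.8),.102,s))
R=Ro.from_euler("xyz",s["ee_rot"]).as_matrix()
for p in((217,222),(293,213),(307,284),(228,295)):print(plane("wrist",(p[0]/4+260,p[1]/4+250),.09,s))
E
```

```text
t: 4.0
eef_pos: [0.646, 0.2206, 0.0105]
ee_rot: [-3.142, 0.0, -2.8]
force: [-0.0, 0.2, 0.6]
width: 0.0881
gripper_force: 0.0
t: 4.62
eef_pos: [0.6461, 0.2204, 0.0108]
ee_rot: [-3.141, 0.0, -2.8]
force: [-0.3, -2.3, 3.2]
width: 0.0517
gripper_force: 35.0
[ 0.52955964 -0.20890203  0.102     ]
[ 0.52366065 -0.22534193  0.09      ]
[ 0.513162   -0.20477141  0.09      ]
[ 0.53448666 -0.1924209   0.09      ]
[ 0.54618895 -0.21397616  0.09      ]
```

Gripped at 35 N. The wrist view puts the spigot at (0.5295, -0.209) and the top view at (0.527, -0.208), so I'll aim for (0.528, -0.2085) after lifting.

```bash
H="python3 -m handwheel"
$H '[[[0,0,-0.4,0,0,0,255],[0,0,-1,0,0,0,255]]]'
$H '[[[0,0,-0.7,0,0,0,255],[0,0,-1,0,0,0,255]]]' >/dev/null
$H '[[[0.3,-0.45,-0.3,0,0,0,255],[0.64,-0.91,-0.3,0,0,0,255]]]' >/dev/null
$H '[[[0.4,-0.6,0,0,0,0,255],[0.64,-0.91,0,0,0,0,255]]]' >/dev/null
$H '[[[0.4,-0.6,0,0,0,0,255],[0.64,-0.91,0,0,0,0,255]]]' >/dev/null
$H '[[[0.4,-0.6,0,0,0,0,255],[0.64,-0.91,0,0,0,0,255]]]' >/dev/null
$H '[[[0.4,-0.6,0,0,0,0,255],[0.64,-0.91,0,0,0,0,255],[0.64,-0.91,0,0,0,0,255],[0.64,-0.91,0,0,0,0,255]]]'
python3 - <<'E'
from h import *
s=arm.get_state();print(s["eef_pos"],s["force"],s["q"])
for n in("wrist","side","top"):cv2.imwrite(f"pics/b_{n}.png",cams.grab_frame(n))
a=cv2.imread("pics/b_side.png")[70:250,250:450];b=cv2.imread("pics/b_wrist.png")
cv2.imwrite("pics/b.png",np.hstack([cv2.resize(a,(400,360)),cv2.resize(b,(400,360))]))
E
```

```text
t: 4.88
eef_pos: [0.6439, 0.2199, 0.0886]
ee_rot: [-3.141, -0.005, -2.8]
force: [0.7, 1.1, -2.2]
width: 0.0515
gripper_force: 35.0
t: 6.62
eef_pos: [0.5264, -0.2078, 0.1939]
ee_rot: [3.141, -0.0, -2.8]
force: [-0.7, -0.1, -2.5]
width: 0.0518
gripper_force: 35.0
[ 0.52636785 -0.20781605  0.19391033] [-0.68487192 -0.11793409 -2.53258527] [-3.06976106e-02  1.78781242e-01 -2.27821625e-01 -6.25329915e-04
 -1.16477291e+00 -1.19870812e+00]
```

View pics/b.png

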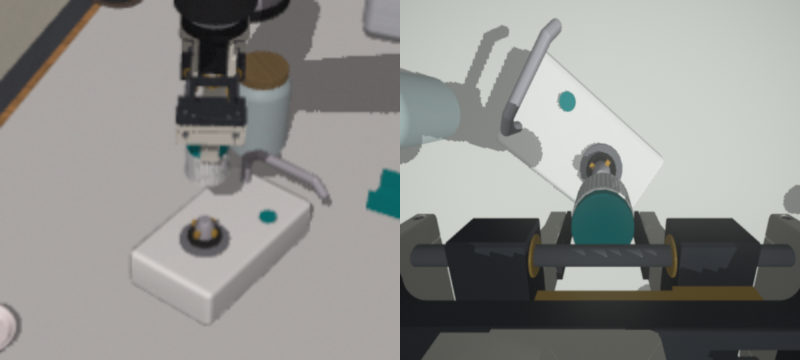

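The cell hangs straight in the fingers, above the spigot. I'll check where its top sits in the tool frame, and the spigot's position again from this view.

```bash
python3 - <<'E'
from h import *
s=arm.get_state();im=cv2.imread("pics/b_wrist.png")
h=cv2.cvtColor(im,cv2.COLOR_BGR2HSV);m=(abs(h[...,0].astype(int)-90)<12)&(h[...,1]>120)&(h[...,2]>50)
R=Ro.from_euler("xyz",s["ee_rot"]).as_matrix()
for c,a in blobs(m,500):
    x,y,w,hh,_=a;c=(x+w/2,y+hh/2)
    p=plane("wrist",c,s["eef_pos"][2]+.0392,s);print(c,a,p,R.T@(p-s["eef_pos"]))
h2=(abs(h[...,0].astype(int)-18)<9)&(h[...,1]>120)&(h[...,2]>70)
print([(c,plane("wrist",c,.09,s)) for c,a in blobs(h2,8) if c[1]<260 and 430<c[0]+0*1 or 200<c[1]<240 and 440>c[0]>280])
q=cv2.imread("pics/b_top.png")
E
```

```text
(324.5, 291.5) [275, 258, 99, 67, 5551] [ 0.52146272 -0.2097912   0.23339101] [ 0.00590726 -0.00057591 -0.03919967]
[(array([331.9, 217. ]), array([ 0.51391914, -0.20468875,  0.09      ])), (array([306.9, 219.8]), array([ 0.524135  , -0.22552762,  0.09      ]))]
```

```bash
python3 - <<'E'
from h import *
s=arm.get_state();im=cv2.imread("pics/b_wrist.png")
h=cv2.cvtColor(im,cv2.COLOR_BGR2HSV);m=((abs(h[...,0].astype(int)-90)<12)&(h[...,1]>120)&(h[...,2]>50)).astype(np.uint8)
m[:250]=0
c=max(cv2.findContours(m,0,1)[0],key=cv2.contourArea)[:,0]
c=c[(c[:,1]<300)]
R=Ro.from_euler("xyz",s["ee_rot"]).as_matrix()
P=np.array([(R.T@(plane("wrist",p,s["eef_pos"][2]+.0392,s)-s["eef_pos"]))[:2] for p in c.astype(float)])
sol=np.linalg.lstsq(np.c_[2*P,np.ones(len(P))],(P**2).sum(1),rcond=None)[0]
print("cell centre tool xy",sol[:2],"r",np.sqrt(sol[2]+sol[:2]@sol[:2]))
for q in((.5295,-.209),(.527,-.208)):print((R.T@(np.r_[q,.1]-s["eef_pos"]))[:2])
E
```

```text
cell centre tool xy [-0.00161252 -0.000901  ] r 0.02562775296312789
[-0.00193954 -0.00257221]
[ 7.87681035e-05 -7.89946433e-04]
```

Relative to the cell, the spigot is only about 1 mm off, mostly along -y of the tool. I'll lower onto the spigot gently.

```bash
H="python3 -m handwheel"
$H '[[[0,-0.015,0.4,0,0,0,255],[0,-0.015,0.87,0,0,0,255],[0,-0.015,0.87,0,0,0,255]]]' | head -4
$H '[[[0,0,0.05,0,0,0,255],[0,0,0.1,0,0,0,255],[0,0,0.15,0,0,0,255]]]' | head -4
$H '[[[0,0,0.05,0,0,0,255],[0,0,0.08,0,0,0,255],[0,0,0.08,0,0,0,255]]]' | head -4
```

```text
t: 7.15
eef_pos: [0.5249, -0.2082, 0.1222]
ee_rot: [3.139, -0.005, -2.799]
force: [-0.3, -0.5, -2.4]
t: 7.52
eef_pos: [0.5276, -0.2092, 0.1135]
ee_rot: [-3.141, 0.002, -2.8]
force: [-0.1, 0.4, -2.6]
t: 7.9
eef_pos: [0.5269, -0.2093, 0.1062]
ee_rot: [3.141, -0.0, -2.8]
force: [0.5, -0.8, -2.3]
```

```bash
H="python3 -m handwheel"
$H '[[[0,0,0.03,0,0,0,255],[0,0,0.05,0,0,0,255],[0,0,0.05,0,0,0,255]]]' | head -4
$H '[[[0,0,0.02,0,0,0,255],[0,0,0.03,0,0,0,255],[0,0,0.03,0,0,0,255]]]'
```

```text
t: 8.28
eef_pos: [0.5269, -0.2092, 0.1022]
ee_rot: [3.141, -0.0, -2.8]
force: [-0.6, 0.8, -2.4]
t: 8.65
eef_pos: [0.5274, -0.2093, 0.1006]
ee_rot: [-3.141, 0.001, -2.8]
force: [-1.1, 1.1, 3.9]
width: 0.0521
gripper_force: 35.0
```

The cell has landed on the pins at the expected height, with the underside at 0.090 m and about 6 N of push. Now I'll turn in 10° steps, watching for the push force to drop.

```bash
H="python3 -m handwheel"
for i in 1 2 3; do $H '[[[0,0,0,0,0,-0.12,255],[0,0,0,0,0,-0.24,255],[0,0,0,0,0,-0.35,255]]]' | head -4; done
```

```text
t: 9.02
eef_pos: [0.5277, -0.2096, 0.1007]
ee_rot: [-3.14, 0.001, -2.623]
force: [-0.8, -0.2, 3.2]
t: 9.4
eef_pos: [0.5278, -0.2096, 0.1007]
ee_rot: [-3.14, 0.001, -2.448]
force: [-0.7, -0.0, 2.5]
t: 9.78
eef_pos: [0.5277, -0.2096, 0.1007]
ee_rot: [-3.14, 0.001, -2.273]
force: [-1.1, -0.2, 3.8]
```

```bash
H="python3 -m handwheel"
for i in 1 2 3; do $H '[[[0,0,0,0,0,-0.12,255],[0,0,0,0,0,-0.24,255],[0,0,0,0,0,-0.35,255]]]' | head -4; done
```

```text
t: 10.15
eef_pos: [0.5277, -0.2096, 0.1007]
ee_rot: [-3.14, 0.0, -2.098]
force: [-0.8, 0.2, 2.9]
t: 10.52
eef_pos: [0.5277, -0.2096, 0.1007]
ee_rot: [-3.14, -0.0, -1.923]
force: [-0.1, -0.7, 3.0]
t: 10.9
eef_pos: [0.5276, -0.2096, 0.1006]
ee_rot: [-3.14, -0.0, -1.748]
force: [-1.4, 0.0, 2.5]
```

```bash
H="python3 -m handwheel"
for i in 1 2 3; do $H '[[[0,0,0.01,0,0,-0.12,255],[0,0,0.01,0,0,-0.24,255],[0,0,0.01,0,0,-0.35,255]]]' | head -4; done; python3 -c "
from h import *
s=arm.get_state();print(s['q'],s['moment'])"
```

```text
t: 11.28
eef_pos: [0.5271, -0.2094, 0.0998]
ee_rot: [-3.141, -0.0, -1.573]
force: [-1.3, 2.1, 4.1]
t: 11.65
eef_pos: [0.5283, -0.2096, 0.0988]
ee_rot: [-3.139, -0.001, -1.398]
force: [2.8, -1.0, -1.3]
t: 12.02
eef_pos: [0.5297, -0.2095, 0.0984]
ee_rot: [-3.137, -0.002, -1.225]
force: [5.2, -2.2, -2.1]
[-3.31375836e-02  2.62138547e-01 -3.54368259e-01  2.06155655e-04
 -9.48995430e-01  3.79136273e-01] [-0.87642664 -2.19855688 -1.31841101]
```

Fz fell to the cell's weight at yaw of about -1.40, and Mz built up by -1.225, so the keyways have dropped over the pins. I'll turn back to mid-slot and start down.

```bash
H="python3 -m handwheel"
$H '[[[0,0,0,0,0,0.15,255],[0,0,0,0,0,0.26,255],[0,0,0,0,0,0.26,255]]]' | head -4
python3 -c "
from h import *
s=arm.get_state();print(s['moment'])"
$H '[[[0,0,0.02,0,0,0,255],[0,0,0.04,0,0,0,255],[0,0,0.05,0,0,0,255],[0,0,0.05,0,0,0,255]]]' | head -4
python3 -c "
from h import *
s=arm.get_state();print(s['moment'])"
```

```text
t: 12.4
eef_pos: [0.5288, -0.2096, 0.0982]
ee_rot: [-3.139, -0.001, -1.354]
force: [5.2, -2.3, -1.2]
[-0.56147664 -1.70678987 -0.08258485]
t: 12.9
eef_pos: [0.5289, -0.2095, 0.0943]
ee_rot: [-3.138, -0.001, -1.353]
force: [6.1, -1.1, -0.4]
[-0.54321422 -2.26190829 -0.08982438]
```

```bash
H="python3 -m handwheel"
$H '[[[0,-0.015,0,0,0,0,255],[0,-0.015,0.04,0,0,0,255],[0,-0.015,0.08,0,0,0,255],[0,-0.015,0.08,0,0,0,255]]]' 45| head -4
$H '[[[0,0,0.02,0,0,0,255],[0,0,0.04,0,0,0,255],[0,0,0.04,0,0,0,255]]]' | head -4
python3 -c "
from h import *
s=arm.get_state();print(s['moment'],s['width'])"
```

```text
t: 13.4
eef_pos: [0.5292, -0.2093, 0.0874]
ee_rot: [-3.14, -0.001, -1.354]
force: [5.2, -3.2, 1.2]
t: 13.78
eef_pos: [0.5294, -0.2099, 0.085]
ee_rot: [-3.14, -0.002, -1.354]
force: [4.8, -4.4, 5.3]
[-1.69729255 -1.52034932 -0.08859779] 0.051324227806571615
```

```bash
H="python3 -m handwheel"
$H '[[[0.012,-0.01,0.02,0,0,0,255],[0.012,-0.01,0.04,0,0,0,255],[0.012,-0.01,0.04,0,0,0,255]]]' 55| head -4
$H '[[[0,0,0.015,0,0,0,255],[0,0,0.02,0,0,0,255],[0,0,0.02,0,0,0,255]]]' | head -4
$H '[[[0,0,0.01,0,0,0,255],[0,0,0.015,0,0,0,255],[0,0,0.015,0,0,0,255]]]' | head -4
```

```text
t: 14.15
eef_pos: [0.5297, -0.2107, 0.0816]
ee_rot: [-3.141, -0.002, -1.354]
force: [2.9, -5.0, 6.8]
t: 14.52
eef_pos: [0.5298, -0.2112, 0.0808]
ee_rot: [-3.141, -0.003, -1.354]
force: [0.7, -6.0, 11.2]
t: 14.9
eef_pos: [0.53, -0.2116, 0.0806]
ee_rot: [-3.14, -0.003, -1.353]
force: [-0.4, -6.0, 18.8]
```

The push force now climbs steeply with the height stopped at 0.0806 m, against 0.0808 m expected fully home. I'll add a little margin and look.

```bash
H="python3 -m handwheel"
$H '[[[0,0,0.01,0,0,0,255],[0,0,0.01,0,0,0,255],[0,0,0.01,0,0,0,255],[0,0,0.01,0,0,0,255],[0,0,0.01,0,0,0,255]]]'
python3 - <<'E'
from h import *
s=arm.get_state();print(s["eef_pos"],s["force"],s["moment"])
a=cams.grab_frame("side")[110:230,270:430];b=cams.grab_frame("top")[190:290,340:480]
cv2.imwrite("pics/f.png",np.hstack([cv2.resize(a,(480,360),interpolation=2),cv2.resize(b,(320,360))]))
E
```

```text
t: 15.52
eef_pos: [0.53, -0.2116, 0.0805]
ee_rot: [-3.14, -0.004, -1.353]
force: [-3.4, -5.0, 23.5]
width: 0.0513
gripper_force: 55.0
[ 0.53000657 -0.21161968  0.0805045 ] [-3.39850127 -4.99456994 23.49225947] [-1.81825943  1.41392929 -0.16619216]
```

View pics/f.png

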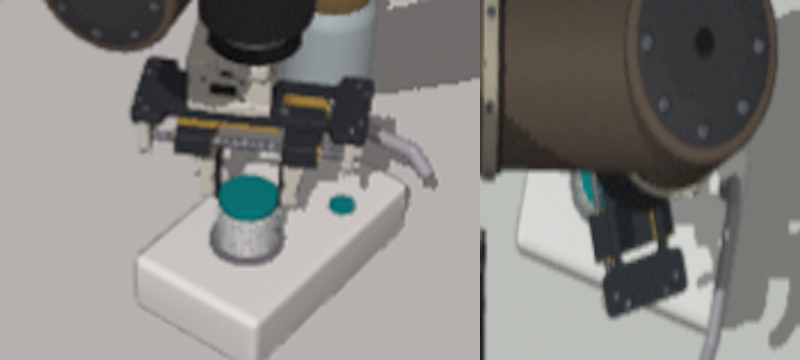

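The side view shows the cell upright and flush on the grey shoulder. The gripper is clear of the spout. The tool came down 20.2 mm from the pin contact, against 20 mm for fully home, and it holds with about 26 N.

```bash
python3 -c "
from station import arm
print(arm.job_done())"
```

```text
the job is handed in; nothing more can be done
None
```

The cell is keyed over the pins and held fully home against the seal, still gripped, and the job was handed in at about 15.6 s of the 48 s allowed.

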